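# Swing the fold-mirror rail into line over the light port

## Robot

A 7-joint arm with a two-finger parallel gripper is mounted at the origin on a cart in front of the work surface, level with it; the furniture and walls round the work are solid. World frame = base frame: x ahead of the robot, y to its left, z up, the work surface at z = 0. Lengths are in mm, angles in rad, forces in N, time in s.
With the tool pointing down it reaches from about 400 to 875 mm from the base axis. Payload 6.5 kg.
Tool frame: the origin (TCP) lies between the finger pads; the fingertips stand 19 mm ahead of it and the grasp point (between the pads) is the TCP; z points along the fingers, y is the line along which they close (so a half turn about z gives the same grasp; the last joint's range is limited). The gripper opens to 85 mm and grips with 20 to 120 N. Pads are 22 mm wide; open, the fingers measure 114 mm over their backs; the gripper's body (76 mm by 85 mm) begins 54 mm behind the grasp point. The pads swing forward as they close: fully open they stand 13 mm farther back than shut.
Start: joints at [1.103, 0.536, -0.004, 1.538, 0.003, 1.067, -0.071], TCP at [254.195, -598.227, 250.29] pointing down, gripper open.
Joint ranges: [-2.7, 2.7], [-0.37, 2.16], [-1.27, 1.26], [0.24, 2.4], [-1.31, 4.45], [0.19, 1.91], [-2.76, 2.76]. Speed limits (rad/s): [2.39, 2.39, 3.14, 3.14, 3.14, 3.14, 3.14].

## Interface

Orientations are given as a 3x3 rotation matrix whose columns are the frame's x, y, z axes.
In Python, from workcell import robot gives the robot as it stands.
- The arm moves only by the tool step_arm, never from a script. Its argument "rows" is a list of rows, each a list of 6 numbers: the shift along the tool's x, y, z scaled (see below), then the turn, a rotation vector about the tool's x, y, z scaled (see below). A call has 1 to 10 rows; each row shifts and turns the commanded pose from where the row before left it, along the tool's axes as they then stand; what a row does not reach is not made up. The controller multiplies each number of a shift by 0.5 m and each number of a turn by 0.15 rad. A row lasts 1/8 s, in which the tool goes at most 62.5 mm and 10.7 degrees, less where a joint would pass 70% of its speed; a pose out of reach is approached as far as the arm can. A call with a number of a shift or a turn outside -1 to 1 is refused whole. A call with a gripper value outside its range is refused whole. "gripper" is the finger opening in mm, from 0 to 85.4, set as the call begins (left out, the last holds). The fingers move at their own pace and stop on an object; the grip force is fixed at half the most. Time passes only in rows, so rows that do not move let the fingers close. It gives the time, the measured TCP pose, the force, the opening and the grip force at its end, in the units of the state.
- robot.sense(): the state, without advancing time (a new reading comes with each control period).
- robot.camera(name): name is "scene" or "top" or "wrist"; returns a dict with "image" (480x640x3 uint8, red, green, blue), "range_z" (480x640 float32, mm along the optical axis (not along the pixel's ray), 0 where there is no reading), "intrinsics" (3x3 intrinsics, pixels), "dist" ([k1, k2, p1, p2, k3] as OpenCV has them; the pictures are not rectified), "camera_from_world" (4x4, takes a point from world to camera coordinates); the wrist camera has in their place "T_tool_cam" (4x4, takes a point from camera to tool coordinates, whose origin is the TCP and whose axes are the flange's). Camera axes: x right, y up, looking along -z (the intrinsics and any distortion apply to the point x, -y, -z); pixel columns grow to the right and rows downward; lengths in mm; the calibration is good to about 2 mm. A picture is of the moment at which its call begins: read the wrist's pose just before it.
- robot.close_job(): hands the job in; it is judged then, once.
The state is a dict: "time": time; "joint_positions": joint angles; "joint_vel": joint speeds; "tau": joint torques, N m; "ee_pos": TCP position; "ee_rot": TCP orientation; "ft_force": force on the tool from outside, world axes, zero at the start; "moment": the same for the moment, N m; "grip_width": opening from 0.0 (shut) to 1.0 (fully open); "gripper_force": force on a finger pad.
Only numpy, scipy, OpenCV 4.12 (cv2) and the standard library are available. Lean on these libraries where they do the work, as an engineer would, in place of code of your own. Each camera call takes 0.05 s, during which the arm holds its last target. There are 200 camera calls.

## Task

Please set up the light base: turn the dust cover fully aside on its pin so that the light port is clear, then take the mirror rail out of its cradle, hook its forked end round the post under the post's head, and swing the rail about the post, in under the lip, until it lies flush against the stop with the mirror over the port. Let go of it there; never touch the mirror or its mount, and leave the other things on the desk where they stand.

Things in the scene. Friction and masses are not known exactly. Their poses are not given: they have to be found in the camera images.
- light_base: Fixed low instrument box, 130 mm along its x, 185 mm along its y, black sides; aluminium top plate 30 mm above z = 0, with post, port and stop on it. Origin: centre of its underside. At last the rail lies on the plate along this y axis, centre line at x = 10 mm, grip end towards -y and 30 mm over the edge. It can come in only by swinging about the post from the -x side.
- post (a point): Axis of the fixed steel pivot post, at the height of the top plate (x 10, y +62.5 mm of the box). Shank 10 mm in diameter; a round head 24 mm in diameter and 6 mm thick begins 11 mm above the plate. The fork slides in below the head, along the plate.
- port (a point): Centre of the light port (a round window flush in the top plate, 23 mm over its bezel), at x 10, y -62.5 mm of the box, under the dust cover.
- stop (a point): Middle of the foot of the fixed dark steel stop's upright face, on the top plate (x 23.5, y -17.5 mm of the box). The face looks to the box's -x and runs 22 mm to either side along y. A lip overhangs it by 11 mm towards -x, with 25 mm free below it and its top 31 mm above the plate; the stop's body reaches 32 mm back to +x.
- cover_pin (a point): Axis of the dust cover's single vertical pin, on the top plate, at x 40, y -70.5 mm of the box (31 mm from the port's centre); its screw head is 8 mm above the plate.
- dust_cover (a joint): Angle of the dust cover about its vertical pin (rad): 0 shut over the port, growing counter-clockwise seen from above, 2.8 fully open (end stops at both). It passes the box's -x, then -y, and points to the +x side when open, clear of rail and grip end. Light friction (1.3 N at the knob) holds it anywhere. Shut, it blocks the swinging rail, which cannot push it open.
- cover_knob (a point): Middle of the dust cover's upright round knob: 11 mm in diameter, from 8 to 20 mm above the top plate, this point at 14 mm; 31 mm from the pin, right over the port when shut; moves with the cover. The cover is an aluminium tongue, 28 mm wide at this round end, its top 5 mm above the plate.
- rail: Loose aluminium rail, 202 x 26 x 22 mm, about 0.26 kg. Origin: centre of its underside; x from the forked end to the black ribbed grip end (bar ends at x = +101 mm). Flat sides from x = -64 mm on; before that a tongue 8 mm high with the fork: a slot 14 mm wide, open to -x, its mouth flared to about 20 mm at x = -101 mm, its floor at x = -78.5 mm. A mirror mount sits on top.
- rail_fork (a point): Pivot point of the fork at the rail's underside, x = -84 mm on its centre line: lies within about 2 mm of the post's axis when the fork is home round the shank.
- rail_middle (a point): Point on the rail's centre line at x = -4 mm, 11 mm above its underside: the middle of the cradle's thumb gap, near the centre of mass, where the rail is lifted out. This part comes to lie at the stop, where there is no room for a finger.
- rail_grip (a point): Middle of the black grip end on the rail's centre line, x = +89 mm, 11 mm above its underside; the grip is 24 mm long and 26 mm wide.
- mirror: Black mount with a small 45 degree mirror, part of the rail, on its top: 30 x 24 mm on plan, 24 mm high (46 mm above the rail's underside). Origin: centre of its foot, at x = +41 mm, 22 mm above the rail's underside. Not to be touched.
- cradle: Fixed grey storage cradle of the rail, nearer to the robot, 217 x 41 x 27 mm, floor 6 mm thick; origin: centre of its underside, x along it, the rail in it with the same direction (fork to -x). Walls nearly as high as the rail's top stand 2.5 mm from its sides and ends; only from x = -28 to +20 mm are there none and the floor is as narrow as the rail, so fingers reach down both sides. The rail lifts straight out.
- lens_cleaner: Bystander: bottle, 38 mm in diameter, 114 mm high, behind the light base, origin at the centre of its foot.
- objective_can_1: Bystander: canister standing upright, 34 mm in diameter, 66 mm high, left of or in front of the light base on the side desk, whose top is at z = -3 mm. Origin at the centre of its foot.
- spare_eyepiece: Bystander: eyepiece standing upright, 39 mm in diameter, 52 mm high, left of or in front of the light base on the side desk. Origin at the centre of its foot.
- petri_0: Bystander: petri dish, 60 mm in diameter, 16 mm high, behind the light base, origin at the centre of its underside.
- slide_mailer_0: Bystander: flat slide mailer 33 x 84 x 10 mm, behind the light base, origin at the centre of its underside.
- coverslip_box_0: Bystander: small box 29 x 29 x 16 mm standing on the light base's top plate in front of the post, origin at the centre of its underside.

How it is judged:
By the outcome, as a careful person would: the job done as asked, in the order asked, and still so for the second after the job is handed in, with the robot touching nothing.
It also fails if it takes over 54 s, if anything falls off the work surface, if the arm or the gripper's body presses on something with over 40 N, if the wrist force passes 120 N, or if a joint passes its speed limit or range.

## Working session

There is one attempt and no reset: what is moved stays moved. The work goes in short steps, Python scripts to look and compute and a tool call to move; the robot and the scene stay as the last step left them, time stands still between calls to the robot, and variables do not carry over. Pictures are saved under pics/ and viewed, at most 12 in all, crops included, and the job is handed in when it is done.

Besides the shell and the picture viewer there is one more tool, called after ">>>" as name([rows], argument=value, ...), one row to a line, values as JSON. step_arm: Moves the arm, as the interface text tells. Shifts and turns lie within -1 to 1; 1 stands for 0.5 m of shift or 0.15 rad of turn. Its arguments: {"type":"object","properties":{"rows":{"type":"array"},"gripper":{"type":"number"}},"required":["rows"]}

```bash
mkdir -p pics
cat > h.py <<'E'
import numpy as np, cv2
from workcell import robot
def cam(n):
    s=robot.sense(); c=robot.camera(n)
    if n=="wrist":
        T=np.eye(4);T[:3,:3]=np.array(s["ee_rot"]);T[:3,3]=s["ee_pos"]
        c["wfc"]=T@np.array(c["T_tool_cam"])
    else: c["wfc"]=np.linalg.inv(np.array(c["camera_from_world"]))
    return c
def ray(c,px):
    px=np.array(px,float).reshape(-1,1,2)
    u=cv2.undistortPoints(px,np.array(c["intrinsics"]),np.array(c["dist"])).reshape(-1,2)
    d=np.c_[u[:,0],-u[:,1],-np.ones(len(u))]
    return c["wfc"][:3,3],d@c["wfc"][:3,:3].T
def onz(c,px,z):
    o,d=ray(c,px); return o+d*((z-o[2])/d[:,2])[:,None]
def save(c,n): cv2.imwrite(f"pics/{n}.png",c["image"][:,:,::-1])
def dep(c):
    """world xyz per pixel from range"""
    h,w=c["range_z"].shape
    g=np.stack(np.meshgrid(np.arange(w),np.arange(h)),-1).reshape(-1,2)
    o,d=ray(c,g); return (o+d*c["range_z"].reshape(-1,1)).reshape(h,w,3)
E
python3 - <<'E'
from h import *
import pickle
for n in ("top","scene"):
    c=cam(n); save(c,n+"0"); pickle.dump(c,open(n+".pkl","wb")); print(n,c["wfc"][:3,3].round(),c["intrinsics"],c["dist"])
s=robot.sense(); print(s["ee_pos"],s["ee_rot"],s["ft_force"],s["time"])
E
```

```text
top [ 293. -169.  977.] [[523.12477067   0.         313.21102137]
 [  0.         523.12477067 234.17556752]
 [  0.           0.           1.        ]] [0.05124834 0.         0.         0.         0.        ]
scene [ 85. 285. 647.] [[471.23730513   0.         307.45404007]
 [  0.         471.23730513 251.52497501]
 [  0.           0.           1.        ]] [-0.00806489  0.          0.          0.          0.        ]
[ 253.94428613 -597.73351079  249.47930945] [[ 9.20353947e-01  3.91085715e-01 -7.58043803e-04]
 [ 3.91086429e-01 -9.20352799e-01  1.45960452e-03]
 [-1.26837260e-04 -1.63981342e-03 -9.99998647e-01]] [1.04119158 0.4561188  0.16122864] 0.1
```

View pics/top0.png

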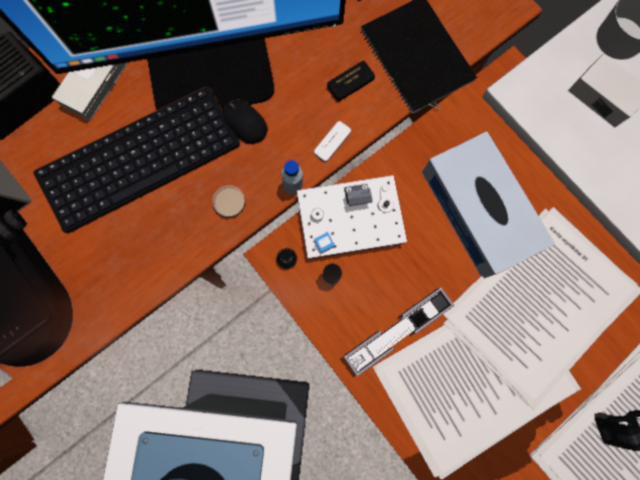

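View pics/scene0.png

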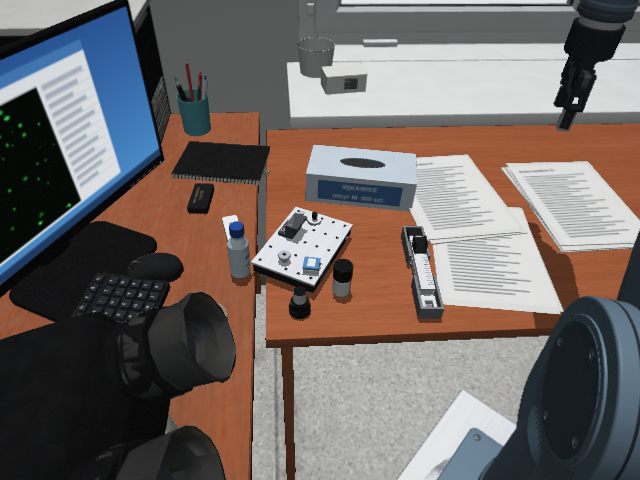

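The top view shows the base plate (corners about 297,192 / 395,177 / 407,243 / 305,259), with the post at (317,214), the stop at (357,195), the cover at (385,200) and the coverslip box at (323,241). The cradle runs from (350,365) to (450,297) with the fork at lower left, the mirror at about (422,315) and the can and eyepiece at (332,273) and (287,258).

Run:
```python
from h import *
import pickle
c=pickle.load(open("top.pkl","rb")); P=dep(c)
Z=P[:,:,2]; im=c["image"]
yy,xx=np.mgrid[:480,:640]
roi=(xx>285)&(xx<415)&(yy>165)&(yy<268)
m=roi&(Z>24)&(Z<70)
pl=P[m&(abs(Z-30)<5)]
print("plate z",np.median(pl[:,2]),len(pl))
white=((im.min(2)>150)&roi).astype(np.uint8)
cs,_=cv2.findContours(white,cv2.RETR_EXTERNAL,cv2.CHAIN_APPROX_NONE)
k=max(cs,key=cv2.contourArea).reshape(-1,2)
w=onz(c,k,30)[:,:2].astype(np.float32); r=cv2.minAreaRect(w); print("rect",r)
print(cv2.boxPoints(r))
for n,p,z in [("post",(317,214),47),("stop",(357,195),61),("knob",(385,203),50),("csbox",(323,241),46),("can",(332,273),63),("eyep",(287,258),49),("bottle",(291,168),114)]:
    print(n,onz(c,[p],z).round(1), P[p[1],p[0]].round(1))
# cradle
roi=(xx>338)&(xx<460)&(yy>283)&(yy<380)
m=(roi&(Z>14)&(Z<60)).astype(np.uint8)
cs,_=cv2.findContours(m,cv2.RETR_EXTERNAL,cv2.CHAIN_APPROX_NONE)
k=max(cs,key=cv2.contourArea).reshape(-1,2)
w=onz(c,k,27)[:,:2].astype(np.float32); r=cv2.minAreaRect(w); print("cradle",r)
print(cv2.boxPoints(r))
a=cv2.resize(im[165:385,285:465],None,fx=3,fy=2.7,interpolation=cv2.INTER_CUBIC)[:,:,::-1]
cv2.imwrite("pics/crop.png",a)
```

```text
plate z 29.90635191430613 5731
rect ((525.0204467773438, -204.29705810546875), (133.52810668945312, 212.05706787109375), 15.789606094360352)
[[ 431.92462  -120.436134]
 [ 489.62653  -324.49173 ]
 [ 618.1163   -288.158   ]
 [ 560.41437   -84.10239 ]]
post [[ 518.7 -155.4   47. ]] [ 518.7 -155.4   46.9]
stop [[ 558.8 -223.7   61. ]] [ 559.1 -223.8   59.9]
knob [[ 552.7 -276.7   50. ]] [ 553.6 -277.1   46.9]
csbox [[ 470.2 -171.7   46. ]] [ 470.5 -171.7   44.5]
can [[ 411.9 -193.6   63. ]] [ 411.9 -193.6   63.2]
eyep [[ 431.5 -111.    49. ]] [ 431.9 -110.8   46.4]
bottle [[ 578.4 -102.7  114. ]] [ 578.7 -102.6  113.1]
cradle ((327.9669189453125, -324.06719970703125), (41.11189651489258, 216.16510009765625), 41.199520111083984)
[[ 241.30803 -256.28354]
 [ 383.69238 -418.93057]
 [ 414.6258  -391.85086]
 [ 272.24146 -229.20383]]
```

View pics/crop.png

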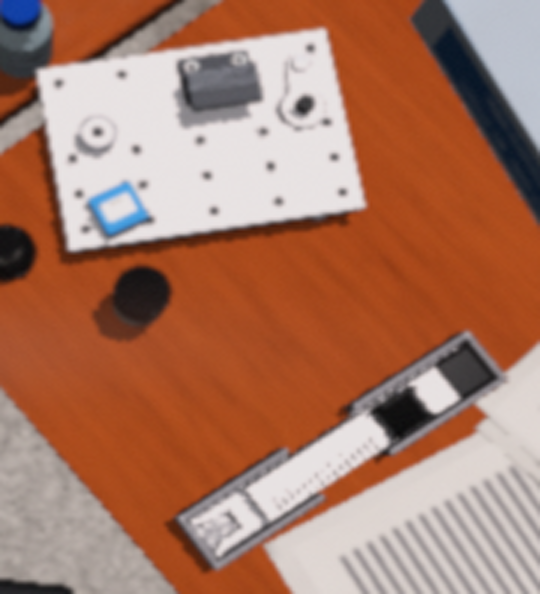

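>>> step_arm([
  [0.099, -0.05, 0.007, 0, 0, 0],
  [0.099, -0.05, 0.007, 0, 0, 0],
  [0.099, -0.05, 0.007, 0, 0, 0],
  [0.099, -0.05, 0.007, 0, 0, 0],
  [0.099, -0.05, 0.007, 0, 0, 0],
  [0.099, -0.05, 0.007, 0, 0, 0],
  [0.099, -0.05, 0.007, 0, 0, 0],
  [0.099, -0.05, 0.007, 0, 0, 0],
  [0, 0, 0, 0, 0, -1],
  [0, 0, 0, 0, 0, -1],
], gripper=32)

```text
time: 1.35
ee_pos: [540.7, -258.1, 221.7]
ee_rot: [[0.759, 0.651, -0.001], [0.651, -0.759, 0.0], [-0.001, -0.001, -1.0]]
ft_force: [-0.3, -0.5, 0.5]
grip_width: 0.372
gripper_force: 0.0
```

```bash
cat >> h.py <<'E'
def plan(tx,ty,tz,yang,n):
    """rows for shift from sensed pose to target, then turn; yang=tool y world angle deg"""
    s=robot.sense();R=np.array(s["ee_rot"]);p=np.array(s["ee_pos"])
    d=R.T@(np.array([tx,ty,tz])-p)/500
    cur=np.degrees(np.arctan2(R[1,1],R[0,1]))
    t=(yang-cur+180)%360-180
    tw=-np.radians(t)/.15
    print("pos",p.round(1),"yang",round(cur,2),"tilt",R[:2,2].round(4),"total",d.round(4),"per row",(d/n).round(4),"turn units",round(tw,3),"per row",round(tw/n,4),"F",np.round(s["ft_force"],1),"t",s["time"],"w",s["grip_width"])
E
python3 - <<'E'
from h import *
import pickle
c=cam("wrist"); save(c,"w1"); pickle.dump(c,open("w1.pkl","wb"))
print(c["wfc"].round(3)); plan(553,-277,150,-49.4,4)
t=pickle.load(open("top.pkl","rb"));P=dep(t);z=P[130:280,420:560]
q=z[(z[:,:,2]>50)];print("glovebox",q.min(0),q.max(0))
E
```

```text
[[ 6.51000e-01  7.21000e-01  2.36000e-01  6.00523e+02]
 [-7.59000e-01  6.19000e-01  2.02000e-01 -2.06095e+02]
 [-1.00000e-03 -3.10000e-01  9.51000e-01  3.45282e+02]
 [ 0.00000e+00  0.00000e+00  0.00000e+00  1.00000e+00]]
pos [ 540.3 -258.8  221.7] yang -49.13 tilt [-0.0011  0.0002] total [-0.0045  0.0442  0.1434] per row [-0.0011  0.0111  0.0359] turn units 0.032 per row 0.0079 F [-0.3 -0.8 -0.2] t 1.4 w 0.37458365490390133
glovebox [ 293.11963853 -571.83199058   50.05675823] [ 700.73276252 -169.12654492  977.23259319]
```

View pics/w1.png

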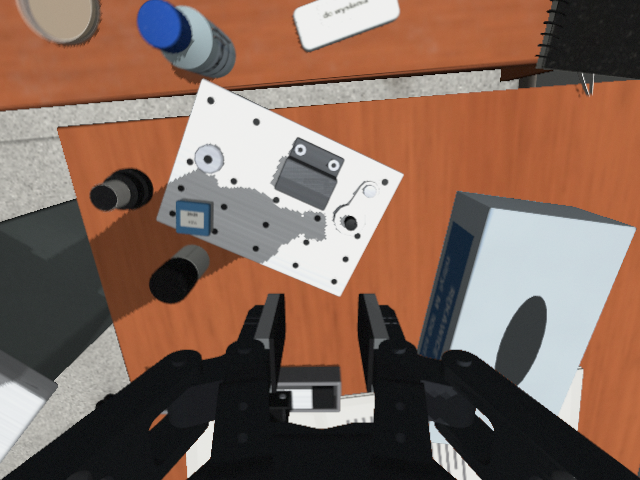

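The wrist view shows plate corners at (202,80), (403,174), (341,296) and (156,221). The post head is at (208,158), the knob at (350,222), the pin screw at (370,189) and the glove box is on the right.

Run:
```python
from h import *
import pickle
c=pickle.load(open("w1.pkl","rb"))
# box coordinates of corners: post side +y, stop side +x
px=[(202,80),(403,174),(341,296),(156,221)]; b=np.array([[65,92.5],[65,-92.5],[-65,-92.5],[-65,92.5]])
w=onz(c,px,30)[:,:2]
w=np.r_[w,onz(c,[(208,158)],47)[:,:2],onz(c,[(350,222)],50)[:,:2],onz(c,[(370,189)],38)[:,:2]]
b=np.r_[b,[[10,62.5],[10,-62.5],[40,-70.5]]]
def fit(b,w):
    H=(b-b.mean(0)).T@(w-w.mean(0)); a=np.arctan2(H[0,1]-H[1,0],H[0,0]+H[1,1])
    R=np.array([[np.cos(a),-np.sin(a)],[np.sin(a),np.cos(a)]]); return a,R,w.mean(0)-R@b.mean(0)
a,R,t=fit(b,w); print("base",np.degrees(a),t,"res",(w-(b@R.T+t)).round(1).tolist())
for n,p in dict(knob=(10,-62.5),pin=(40,-70.5),post=(10,62.5),stop=(23.5,-17.5)).items(): print(n,(R@p+t).round(1))
kn=onz(c,[(350,222)],50); print("knob seen",kn)
P=dep(c); q=P[200:330,470:620].reshape(-1,3); print("gb z",np.median(q[:,2]),"corners",onz(c,[(459,193),(635,228),(430,360)],np.median(q[:,2])).round())
```

```text
base 16.520559286286165 [ 527.48123514 -217.88494213] res [[-0.7, -1.4], [-1.8, 0.6], [0.3, 0.6], [0.2, -0.1], [0.8, 0.8], [0.6, -1.7], [0.6, 1.2]]
knob [ 554.8 -275. ]
pin [ 585.9 -274.1]
post [ 519.3 -155.1]
stop [ 555. -228.]
knob seen [[ 555.48209812 -276.656934     50.        ]]
gb z 72.92936765973522 corners [[ 630. -319.   73.]
 [ 702. -445.   73.]
 [ 511. -410.   73.]]
```

>>> step_arm([
  [0, 0.0226, 0.04, 0, 0, 0],
  [0, 0.0226, 0.06, 0, 0, 0],
  [0, 0, 0.08, 0, 0, 0],
  [0, 0, 0.08, 0, 0, 0],
  [0, 0, 0.067, 0, 0, 0],
  [0, 0, 0, 0, 0, 0],
], gripper=24)

```text
time: 2.15
ee_pos: [554.0, -276.0, 56.9]
ee_rot: [[0.765, 0.644, -0.003], [0.644, -0.765, 0.001], [-0.001, -0.003, -1.0]]
ft_force: [0.2, -0.1, 0.7]
grip_width: 0.278
gripper_force: 0.0
```

>>> step_arm([
  [0, 0, 0, 0, 0, 0],
  [0, 0, 0, 0, 0, 0],
  [0, 0, 0, 0, 0, 0],
], gripper=5)

```text
time: 2.52
ee_pos: [555.1, -276.7, 59.2]
ee_rot: [[0.764, 0.645, 0.0], [0.645, -0.764, -0.0], [0.0, 0.0, -1.0]]
ft_force: [0.8, -0.9, -3.5]
grip_width: 0.09
gripper_force: 58.6
```

>>> step_arm([
  [-0.0051, 0.0078, 0, 0, 0, -1],
  [-0.0051, 0.0078, 0, 0, 0, -1],
  [-0.0051, 0.0078, 0, 0, 0, -1],
  [-0.0051, 0.0078, 0, 0, 0, -1],
  [-0.0051, 0.0078, 0, 0, 0, -1],
  [-0.0051, 0.0078, 0, 0, 0, -1],
])

```text
time: 3.28
ee_pos: [568.1, -299.6, 59.2]
ee_rot: [[-0.036, 0.999, 0.0], [0.999, 0.036, 0.001], [0.001, 0.0, -1.0]]
ft_force: [1.1, 2.7, -2.1]
grip_width: 0.086
gripper_force: 58.6
```

Run:
```python
from h import *
c=cam("top"); save(c,"t2"); cv2.imwrite("pics/t2c.png",cv2.resize(c["image"][160:280,280:440,::-1],None,fx=3,fy=3)); plan(586,-274,59,0,1)
```

```text
pos [ 568.5 -299.9   59.1] yang 2.37 tilt [0.0006 0.001 ] total [0.0503 0.0371 0.0003] per row [0.0503 0.0371 0.0003] turn units 0.276 per row 0.2756 F [ 0.9  0.6 -0.5] t 3.325 w 0.08270486974723344
```

>>> step_arm([
  [-0.0051, 0.0078, 0, 0, 0, -1],
  [-0.0051, 0.0078, 0, 0, 0, -1],
  [-0.0051, 0.0078, 0, 0, 0, -1],
  [-0.0051, 0.0078, 0, 0, 0, -1],
  [-0.0051, 0.0078, 0, 0, 0, -1],
  [-0.0051, 0.0078, 0, 0, 0, -1],
  [-0.0051, 0.0078, 0, 0, 0, -1],
  [-0.0051, 0.0078, 0, 0, 0, -1],
  [-0.0051, 0.0078, 0, 0, 0, -1],
  [-0.0051, 0.0078, 0, 0, 0, -1],
])

```text
time: 4.58
ee_pos: [609.3, -293.6, 59.0]
ee_rot: [[-0.999, 0.037, -0.002], [0.037, 0.999, 0.001], [0.002, 0.001, -1.0]]
ft_force: [-2.9, 4.0, 0.8]
grip_width: 0.083
gripper_force: 59.2
```

>>> step_arm([
  [-0.0051, 0.0078, 0, 0, 0, -1],
  [-0.0051, 0.0078, 0, 0, 0, -1],
  [-0.0034, 0.0052, 0, 0, 0, -0.667],
  [0, 0, 0, 0, 0, 0],
])

```text
time: 5.08
ee_pos: [614.4, -284.5, 59.0]
ee_rot: [[-0.937, -0.349, -0.003], [-0.349, 0.937, -0.001], [0.003, 0.0, -1.0]]
ft_force: [-5.4, 0.2, 4.1]
grip_width: 0.087
gripper_force: 59.5
```

>>> step_arm([
  [-0.0026, 0.0031, 0, 0, 0, -0.4],
  [-0.0026, 0.0031, 0, 0, 0, -0.4],
  [0, 0, 0, 0, 0, 0],
])

```text
time: 5.45
ee_pos: [617.1, -282.9, 59.6]
ee_rot: [[-0.889, -0.458, 0.001], [-0.458, 0.889, -0.004], [0.001, -0.004, -1.0]]
ft_force: [3.0, -2.1, 3.1]
grip_width: 0.081
gripper_force: 59.0
```

>>> step_arm([
  [-0.0026, 0.0031, 0, 0, 0, 0],
  [-0.0026, 0.0031, 0, 0, 0, 0],
  [0, 0, 0, 0, 0, 0],
])

```text
time: 5.82
ee_pos: [617.3, -282.5, 59.5]
ee_rot: [[-0.89, -0.455, -0.001], [-0.455, 0.89, -0.009], [0.004, -0.007, -1.0]]
ft_force: [-12.4, -14.4, 6.7]
grip_width: 0.09
gripper_force: 58.9
```

Run:
```python
from h import *
c=cam("top"); cv2.imwrite("pics/t3c.png",cv2.resize(c["image"][160:270,290:430,::-1],None,fx=4,fy=4)); plan(586,-274,59,0,1)
```

```text
pos [ 617.3 -282.5   59.5] yang 117.08 tilt [-0.0003 -0.0083] total [0.048  0.0437 0.0009] per row [0.048  0.0437 0.0009] turn units 13.623 per row 13.6227 F [ 5.1 -8.2  2.6] t 5.875 w 0.0880826143929569
```

>>> step_arm([
  [0, 0, 0, 0, 0, 0],
  [0, 0, 0, 0, 0, 0],
  [0, 0, -0.04, 0, 0, 0],
  [0, 0, -0.09, 0, 0, 0.8],
  [0, 0, -0.1, 0, 0, 1],
  [0, 0, -0.05, 0, 0, 1],
  [0, 0, 0, 0, 0, 1],
  [0, 0, 0, 0, 0, 1],
  [0, 0, 0, 0, 0, 1],
  [0, 0, 0, 0, 0, 1],
], gripper=24)

```text
time: 7.12
ee_pos: [618.3, -274.7, 200.2]
ee_rot: [[-0.856, 0.517, 0.001], [0.517, 0.856, 0.001], [-0.0, 0.002, -1.0]]
ft_force: [-0.3, 0.1, -0.4]
grip_width: 0.278
gripper_force: 0.0
```

Run:
```python
from h import *
plan(328,-310,180,41.2,8)
```

```text
pos [ 618.3 -274.7  200.2] yang 58.84 tilt [0.0012 0.0013] total [ 0.4603 -0.3609  0.0396] per row [ 0.0575 -0.0451  0.005 ] turn units 2.052 per row 0.2565 F [-0.3  0.1 -0.4] t 7.125 w 0.27815427552396166
```

>>> step_arm([
  [0.05, -0.045, 0, 0, 0, 0],
  [0.05, -0.045, 0, 0, 0, 0],
  [0.05, -0.045, 0, 0, 0, 0],
  [0.05, -0.045, 0, 0, 0, 0],
  [0.05, -0.045, 0, 0, 0, 0],
  [0.05, -0.045, 0, 0, 0, 0],
  [0, -0.045, 0, 0, 0, 0],
  [0, -0.045, 0, 0, 0, 0],
  [0, 0, 0, 0, 0, 1],
  [0, 0, 0, 0, 0, 1.0],
], gripper=60)

```text
time: 8.38
ee_pos: [397.3, -352.7, 199.9]
ee_rot: [[-0.664, 0.748, 0.001], [0.748, 0.664, 0.0], [-0.001, 0.001, -1.0]]
ft_force: [0.3, 0.3, 0.4]
grip_width: 0.703
gripper_force: 0.0
```

Run:
```python
from h import *
import pickle
c=cam("wrist"); save(c,"w2"); pickle.dump(c,open("w2.pkl","wb")); plan(328,-324,180,41.2,5)
c=cam("top"); pickle.dump(c,open("top3.pkl","wb"))
im=np.full((480,640,3),0,np.uint8); im=cv2.imread("pics/w2.png")
t=cv2.resize(c["image"][165:265,290:425,::-1],None,fx=2,fy=2); im[480-200:,640-270:]=t
cv2.imwrite("pics/w2b.png",im)
```

```text
pos [ 397.5 -352.5  200. ] yang 41.32 tilt [0.0014 0.0001] total [ 0.1346 -0.0667  0.0398] per row [ 0.0269 -0.0133  0.008 ] turn units 0.013 per row 0.0027 F [ 0.2  0.3 -0.6] t 8.425 w 0.6977600339796161
```

View pics/w2b.png

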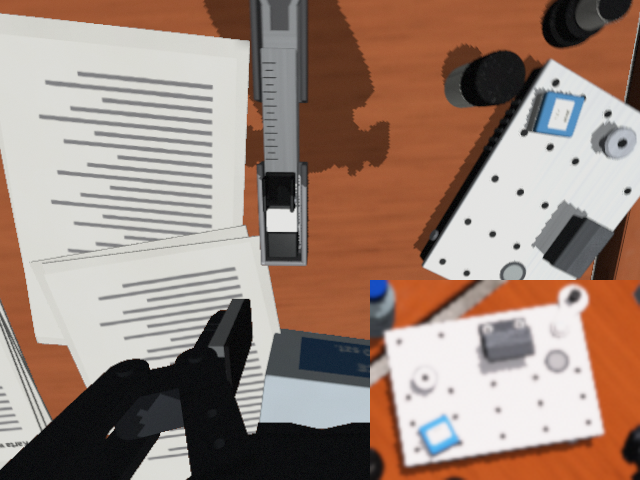

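The cover is open: the inset shows the port clear and the knob past the plate's edge. In the wrist view the cradle's end corners are at (263,265) and (307,264), with the thumb gap between rows 101 and 165.

Run:
```python
from h import *
import pickle
c=pickle.load(open("w2.pkl","rb"))
w=onz(c,[(252,100),(306,101),(259,165),(308,164),(263,265),(307,264)],27)[:,:2]; print(w.round(1))
b=np.array([[-28,-20.5],[-28,20.5],[20,-20.5],[20,20.5],[108.5,-20.5],[108.5,20.5]])
H=(b-b.mean(0)).T@(w-w.mean(0)); a=np.arctan2(H[0,1]-H[1,0],H[0,0]+H[1,1])
R=np.array([[np.cos(a),-np.sin(a)],[np.sin(a),np.cos(a)]]);t=w.mean(0)-R@b.mean(0)
print(np.degrees(a),t,(w-(b@R.T+t)).round(1))
m=R@[-4,0]+t; print("mid",m)
plan(m[0],m[1],120,np.degrees(a)+90,4)
P=dep(c); print("rail top z",P[130,280],P[130,230])
```

```text
[[ 293.6 -315.8]
 [ 325.  -288.9]
 [ 328.3 -350.7]
 [ 357.4 -323.8]
 [ 385.2 -416.4]
 [ 413.6 -389.9]]
-48.29753967305858 [ 328.23891571 -322.57522672] [[-0.7 -0.5]
 [ 0.1 -0.8]
 [ 2.1  0.5]
 [ 0.5  0.1]
 [ 0.1  0.8]
 [-2.1  0. ]]
mid [ 325.57786605 -319.58878826]
pos [ 397.5 -352.6  199.9] yang 41.88 tilt [ 0.001  -0.0004] total [ 0.1453 -0.063   0.1597] per row [ 0.0363 -0.0158  0.0399] turn units 0.021 per row 0.0053 F [-0.   0.1  0.6] t 8.475 w 0.7027051739989444
rail top z [ 323.7534248  -318.4854206    27.70153285] [ 2.89738877e+02 -3.49363258e+02 -3.31318620e-01]
```

>>> step_arm([
  [0.036, -0.016, 0.01, 0, 0, 0],
  [0.036, -0.016, 0.01, 0, 0, 0],
  [0.036, -0.016, 0.02, 0, 0, 0],
  [0.037, -0.016, 0.03, 0, 0, 0],
  [0, 0, 0.08, 0, 0, 0],
  [0, 0, 0.08, 0, 0, 0],
  [0, 0, 0.08, 0, 0, 0],
  [0, 0, 0.038, 0, 0, 0],
  [0, 0, 0, 0, 0, 0],
], gripper=50)

```text
time: 9.6
ee_pos: [324.6, -319.8, 24.3]
ee_rot: [[-0.67, 0.742, -0.001], [0.742, 0.67, 0.002], [0.002, 0.0, -1.0]]
ft_force: [0.3, 1.2, 0.7]
grip_width: 0.588
gripper_force: 0.0
```

Run:
```python
from h import *
plan(325.6,-319.6,24,41.7,1)
```

```text
pos [ 324.6 -319.8   24.3] yang 42.09 tilt [-0.001   0.0018] total [-0.0011  0.0018  0.0006] per row [-0.0011  0.0018  0.0006] turn units 0.046 per row 0.0458 F [0.3 1.2 0.7] t 9.6 w 0.5883889962106501
```

Close, then lift.

>>> step_arm([
  [0, 0, 0, 0, 0, 0],
  [0, 0, 0, 0, 0, 0],
  [0, 0, 0, 0, 0, 0],
  [0, 0, 0, 0, 0, 0],
], gripper=18)

```text
time: 10.1
ee_pos: [325.4, -321.3, 26.2]
ee_rot: [[-0.668, 0.744, 0.002], [0.744, 0.668, -0.001], [-0.002, 0.001, -1.0]]
ft_force: [-0.2, 1.2, 5.8]
grip_width: 0.287
gripper_force: 59.9
```

>>> step_arm([
  [0, 0, -0.02, 0, 0, 0],
  [0, 0, -0.04, 0, 0, 0],
  [0, 0, -0.06, 0, 0, 0],
  [0, 0, -0.07, 0, 0, 0],
  [0, 0, -0.03, 0, 0, 0],
  [0, 0, 0, 0, 0, 0],
])

```text
time: 10.85
ee_pos: [324.4, -321.5, 135.5]
ee_rot: [[-0.667, 0.745, 0.001], [0.745, 0.667, -0.002], [-0.002, -0.001, -1.0]]
ft_force: [-0.2, -0.6, -3.6]
grip_width: 0.291
gripper_force: 59.5
```

Run:
```python
from h import *
plan(479.2,-273.5,90,-18.7,4)
```

```text
pos [ 324.4 -321.5  135.5] yang 41.87 tilt [ 0.0008 -0.0017] total [-0.1349  0.2947  0.0911] per row [-0.0337  0.0737  0.0228] turn units 7.047 per row 1.7618 F [-0.2 -0.6 -3.6] t 10.85 w 0.2912956579914676
```

>>> step_arm([
  [-0.02, 0.04, 0, 0, 0, 0],
  [-0.03, 0.065, 0, 0, 0, 0],
  [-0.03, 0.065, 0, 0, 0, 0],
  [-0.03, 0.065, 0, 0, 0, 0],
  [-0.025, 0.06, 0, 0, 0, 0],
])

```text
time: 11.48
ee_pos: [479.5, -271.9, 133.0]
ee_rot: [[-0.668, 0.744, -0.002], [0.744, 0.668, 0.001], [0.002, -0.001, -1.0]]
ft_force: [-0.0, -0.5, -2.5]
grip_width: 0.285
gripper_force: 59.5
```

>>> step_arm([
  [0, 0, 0, 0, 0, 0.6],
  [0, 0, 0, 0, 0, 0.9],
  [0, 0, 0, 0, 0, 1],
  [0, 0, 0.02, 0, 0, 1],
  [0, 0, 0.02, 0, 0, 1],
  [0, 0, 0.02, 0, 0, 1],
  [0, 0, 0.02, 0, 0, 1],
  [0, 0, 0.01, 0, 0, 0.55],
  [0, 0, 0, 0, 0, 0],
])

```text
time: 12.6
ee_pos: [478.1, -272.1, 88.0]
ee_rot: [[0.319, 0.948, -0.003], [0.948, -0.319, 0.001], [-0.0, -0.003, -1.0]]
ft_force: [-0.7, 0.0, -2.3]
grip_width: 0.291
gripper_force: 59.6
```

Run:
```python
from h import *
import pickle
c=cam("wrist"); save(c,"w3"); pickle.dump(c,open("w3.pkl","wb"));plan(479.2,-273.5,52,-18.7,2)
```

```text
pos [ 478.5 -272.3   88.6] yang -18.57 tilt [-0.0023  0.0007] total [-0.0019  0.0022  0.0731] per row [-0.001   0.0011  0.0366] turn units 0.015 per row 0.0077 F [ 0.1  0.7 -1.8] t 12.65 w 0.28934311549012076
```

View pics/w3.png

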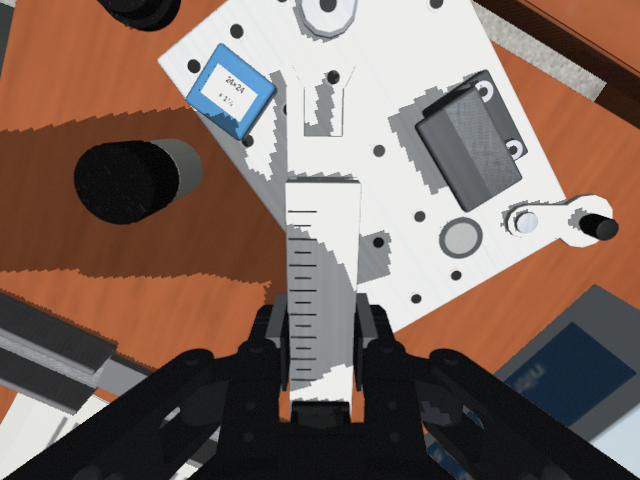

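The wrist view shows the rail held straight, with the bar's step at row 182 (columns 287–361) and the slot floor at (323,135). The post head is at about (328,4) and the coverslip box is clear on the left.

Run:
```python
from h import *
import pickle
c=pickle.load(open("w3.pkl","rb"))
s=onz(c,[(287,182),(361,182)],92);f=onz(c,[(304,135),(342,135)],78)
print("step",s,s.mean(0),"floor",f,f.mean(0))
print("post",onz(c,[(328,4)],47), "pin/port",onz(c,[(461,238)],30),onz(c,[(526,223)],38))
P=dep(c);print(P[220,330],P[120,300],P[270,400],P[210,420])
sh=s[1]-s[0];print("rail ang",np.degrees(np.arctan2(sh[1],sh[0]))-90)
u=np.array([-.3206,-.9472]); e=np.array(robot.sense()["ee_pos"])[:2]
print("tcp->step along",(s.mean(0)[:2]-e)@u,"lat",(s.mean(0)[:2]-e)@[-u[1],u[0]],"floor",(f.mean(0)[:2]-e)@u,(f.mean(0)[:2]-e)@[-u[1],u[0]])
```

```text
step [[ 486.28928304 -210.63545171   92.        ]
 [ 509.48971825 -218.43804822   92.        ]] [ 497.88950064 -214.53674997   92.        ] floor [[ 495.81138086 -198.53180155   78.        ]
 [ 508.60721672 -202.8411727    78.        ]] [ 502.20929879 -200.68648712   78.        ]
post [[ 519.68984958 -154.9213394    47.        ]] pin/port [[ 554.19361536 -274.81527407   30.        ]] [[ 584.28174247 -273.95639328   38.        ]]
[ 495.56787077 -228.13031145   89.58558507] [ 496.05717738 -193.25477393   75.95416669] [ 519.04339096 -282.25341078   29.98984301] [ 537.28615601 -253.17288559   30.0939693 ]
rail ang -108.58843589441659
tcp->step along -60.88083648194783 lat -0.16881483426555732 floor -75.38473273191478 -0.5174962921176629
```

>>> step_arm([
  [0, 0.0026, 0.02, 0, 0, 0],
  [0, 0, 0.03, 0, 0, 0],
  [0, 0, 0.015, 0, 0, 0],
  [0, 0, 0.008, 0, 0, 0],
  [0, 0, 0, 0, 0, 0],
])

```text
time: 13.28
ee_pos: [480.4, -273.1, 53.0]
ee_rot: [[0.321, 0.947, -0.0], [0.947, -0.321, 0.0], [0.0, -0.0, -1.0]]
ft_force: [-0.7, -0.3, -2.9]
grip_width: 0.289
gripper_force: 59.6
```

Run:
```python
from h import *
import pickle
plan(493.5,-231.7,52,-18.6,4)
c=cam("wrist"); save(c,"w4"); pickle.dump(c,open("w4.pkl","wb")); P=dep(c);
print(P[220,330],P[250,320]); s=robot.sense();print(s["ee_pos"],s["ft_force"])
```

```text
pos [ 480.4 -273.1   53. ] yang -18.7 tilt [-0.0004  0.0002] total [ 0.0867 -0.0018  0.002 ] per row [ 0.0217 -0.0004  0.0005] turn units -0.011 per row -0.0028 F [-0.7 -0.3 -2.9] t 13.275 w 0.2891148402554685
[ 497.94647142 -229.21180619   54.34185072] [ 491.06555398 -238.61231326   54.38185518]
[ 480.67011498 -273.16376331   53.33392007] [ 0.55902244  0.05648889 -2.94284465]
```

View pics/w4.png

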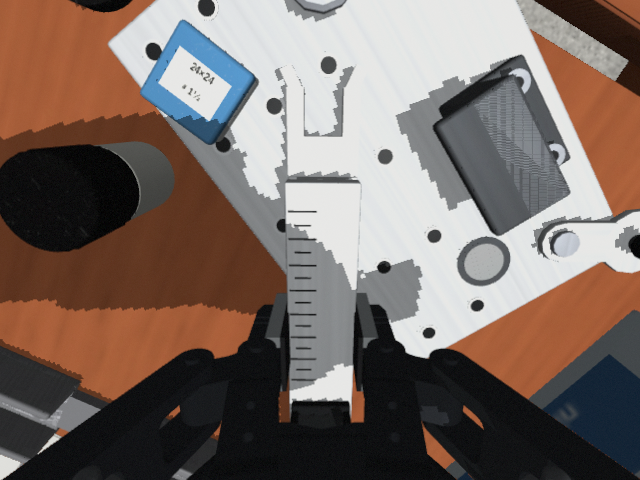

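The slot centre (col 323) and the post head (col ~321) line up, so I lower slightly and slide in.

>>> step_arm([
  [0, -0.0018, 0.003, 0, 0, 0],
  [0.015, 0, 0, 0, 0, 0],
  [0.02, 0, 0, 0, 0, 0],
  [0.015, 0, 0, 0, 0, 0],
  [0.01, 0, 0, 0, 0, 0],
  [0, 0, 0, 0, 0, 0],
])

```text
time: 14.08
ee_pos: [489.5, -243.9, 51.8]
ee_rot: [[0.32, 0.947, 0.0], [0.947, -0.32, 0.0], [0.0, -0.0, -1.0]]
ft_force: [-0.3, -0.4, -2.6]
grip_width: 0.289
gripper_force: 59.6
```

>>> step_arm([
  [0.01, 0, 0, 0, 0, 0],
  [0.01, 0, 0, 0, 0, 0],
  [0.006, 0, 0, 0, 0, 0],
  [0, 0, 0, 0, 0, 0],
])

```text
time: 14.58
ee_pos: [493.7, -231.8, 51.8]
ee_rot: [[0.32, 0.947, 0.0], [0.947, -0.32, 0.0], [0.0, 0.0, -1.0]]
ft_force: [-0.2, -0.7, -2.6]
grip_width: 0.287
gripper_force: 59.6
```

Run:
```python
from h import *
import pickle
plan(493.5,-231.7,51,-18.6,1)
c=cam("wrist"); save(c,"w5"); pickle.dump(c,open("w5.pkl","wb")); P=dep(c)
print(P[220,330],P[250,320]); s=robot.sense();print(s["ee_pos"],s["ft_force"])
```

```text
pos [ 493.7 -231.8   51.8] yang -18.67 tilt [0.0001 0.0001] total [ 0.     -0.0003  0.0016] per row [ 0.     -0.0003  0.0016] turn units -0.008 per row -0.0082 F [-0.2 -0.7 -2.6] t 14.575 w 0.28728335793522347
[ 511.20366755 -187.63481963   54.17394929] [ 504.29354634 -197.222355     53.42831535]
[ 493.52121929 -232.07111812   51.77248598] [-0.14588316 -0.30584996 -3.12500886]
```

View pics/w5.png

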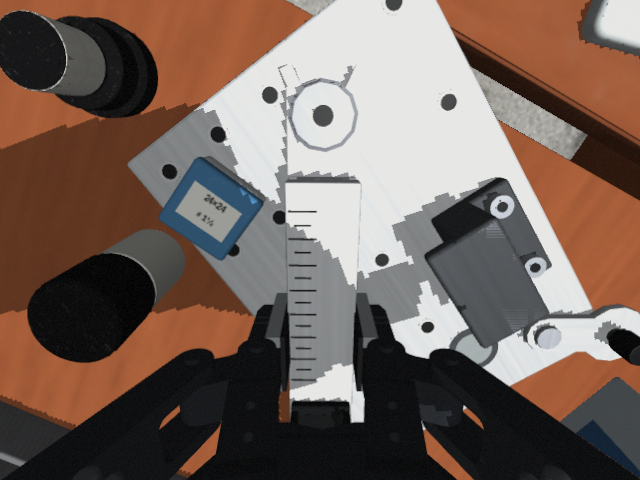

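The fork is home under the post head (head centred at (324,115), around the slot). I set the rail down, release it and regrasp at the grip end.

>>> step_arm([
  [0, 0, 0.003, 0, 0, 0],
  [0, 0, 0, 0, 0, 0],
])

```text
time: 14.88
ee_pos: [493.5, -232.4, 50.3]
ee_rot: [[0.321, 0.947, 0.0], [0.947, -0.321, -0.0], [-0.0, 0.0, -1.0]]
ft_force: [0.0, -0.9, -0.8]
grip_width: 0.294
gripper_force: 59.8
```

>>> step_arm([
  [0, 0, 0, 0, 0, 0],
  [0, 0, 0, 0, 0, 0],
  [0, 0, -0.03, 0, 0, 0],
  [0, 0, -0.06, 0, 0, 0],
  [0, 0, -0.08, 0, 0, 0],
  [0, 0, -0.01, 0, 0, 0],
  [-0.06, 0, 0, 0, 0, 0],
  [-0.08, 0, 0, 0, 0, 0],
  [-0.045, 0, 0, 0, 0, 0],
  [0, 0, 0, 0, 0, 0],
], gripper=38)

```text
time: 16.12
ee_pos: [462.6, -321.6, 140.1]
ee_rot: [[0.324, 0.946, -0.001], [0.946, -0.324, -0.001], [-0.001, -0.001, -1.0]]
ft_force: [0.3, 0.4, -0.1]
grip_width: 0.442
gripper_force: 0.0
```

Run:
```python
from h import *
import pickle
plan(464.3,-319,51,-18.6,4)
c=cam("wrist"); save(c,"w6"); pickle.dump(c,open("w6.pkl","wb"))
c=cam("top");P=dep(c);im=c["image"].copy();cv2.imwrite("pics/t6c.png",cv2.resize(im[160:290,280:440,::-1],None,fx=4,fy=4))
```

```text
pos [ 462.6 -321.6  140.1] yang -18.91 tilt [-0.0009 -0.0006] total [0.0061 0.0017 0.1782] per row [0.0015 0.0004 0.0446] turn units -0.037 per row -0.0092 F [ 0.3  0.4 -0.1] t 16.125 w 0.44179032656718825
```

View pics/w6.png

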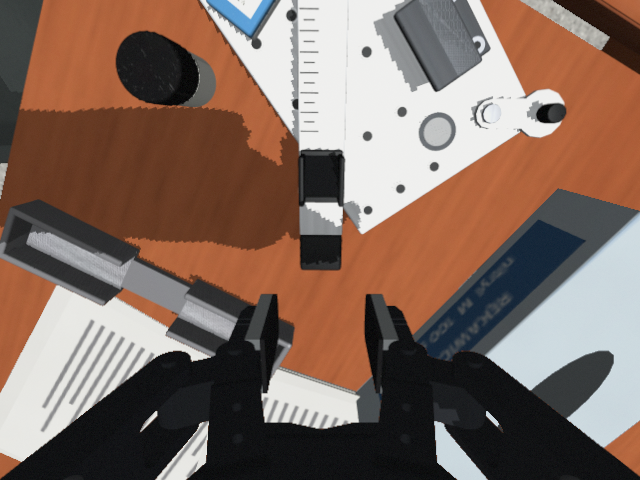

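The rail lies in place with its grip end at (321,235–268), mirror at (321,178), and the plate's corner at (362,234).

Run:
```python
from h import *
import pickle
c=pickle.load(open("w6.pkl","rb"))
e=onz(c,[(301,235),(341,235),(301,264),(342,264)],52); print(e.round(1)); m=e.mean(0);print(m)
d=(e[2]+e[3]-e[0]-e[1]);print(np.degrees(np.arctan2(d[1],d[0])))
plan(m[0],m[1],51,-18.7,4)
```

```text
[[ 454.8 -304.2   52. ]
 [ 478.  -312.2   52. ]
 [ 448.3 -322.2   52. ]
 [ 472.7 -330.6   52. ]]
[ 463.45056406 -317.30834487   52.        ]
-107.97317501527334
pos [ 464.1 -318.6  140.2] yang -18.66 tilt [0.0001 0.0009] total [ 0.0019 -0.002   0.1785] per row [ 0.0005 -0.0005  0.0446] turn units 0.004 per row 0.001 F [0.1 0.5 0.9] t 16.225 w 0.43925800280590227
```

>>> step_arm([
  [0, -0.001, 0.06, 0, 0, 0],
  [0, 0, 0.07, 0, 0, 0],
  [0, 0, 0.047, 0, 0, 0],
  [0, 0, 0, 0, 0, 0],
])

```text
time: 16.73
ee_pos: [463.0, -317.0, 50.4]
ee_rot: [[0.318, 0.948, -0.003], [0.948, -0.318, 0.003], [0.002, -0.003, -1.0]]
ft_force: [-0.2, -0.2, 0.4]
grip_width: 0.444
gripper_force: 0.0
```

>>> step_arm([
  [0, 0, 0, 0, 0, 0],
  [0, 0, 0, 0, 0, 0],
  [0, 0, 0, 0, 0, 0],
], gripper=18)

```text
time: 17.1
ee_pos: [463.9, -319.6, 52.6]
ee_rot: [[0.321, 0.947, 0.001], [0.947, -0.321, -0.0], [-0.0, 0.001, -1.0]]
ft_force: [0.1, 1.4, 2.2]
grip_width: 0.289
gripper_force: 62.8
```

Run:
```python
from h import *
plan(464.3,-319,51,-18.6,1)
p=np.array(robot.sense()["ee_pos"])[:2]-[519.5,-155]; print(np.hypot(*p),np.degrees(np.arctan2(p[1],p[0])))
```

```text
pos [ 463.9 -319.6   52.6] yang -18.7 tilt [ 0.0012 -0.0004] total [0.0014 0.0004 0.0032] per row [0.0014 0.0004 0.0032] turn units -0.012 per row -0.012 F [0.1 1.4 2.2] t 17.1 w 0.28873398189009897
173.72530150577862 -108.66786318208402
```

>>> step_arm([
  [0.0017, 0.0346, 0, 0, 0, -0.667],
  [0.0017, 0.0346, 0, 0, 0, -0.667],
  [0.0017, 0.0346, 0, 0, 0, -0.667],
  [0.0017, 0.0346, 0, 0, 0, -0.667],
  [0.0017, 0.0346, 0, 0, 0, -0.667],
  [0, 0, 0, 0, 0, 0],
])

```text
time: 17.85
ee_pos: [550.8, -326.2, 52.7]
ee_rot: [[-0.173, 0.985, 0.004], [0.985, 0.173, -0.0], [-0.001, 0.003, -1.0]]
ft_force: [3.4, -0.8, 2.0]
grip_width: 0.288
gripper_force: 63.1
```

Run:
```python
from h import *
import pickle
plan(464.3,-319,51,16.3,1)
p=np.array(robot.sense()["ee_pos"])[:2]-[519.5,-155]; print(np.hypot(*p),np.degrees(np.arctan2(p[1],p[0])))
c=cam("wrist"); save(c,"w7"); pickle.dump(c,open("w7.pkl","wb"))
```

```text
pos [ 550.8 -326.2   52.7] yang 9.94 tilt [ 0.0035 -0.0004] total [ 0.044  -0.168   0.0028] per row [ 0.044  -0.168   0.0028] turn units -0.74 per row -0.7402 F [ 3.4 -0.8  2. ] t 17.85 w 0.28775410558450265
173.99309887911278 -79.62937638669412
```

View pics/w7.png

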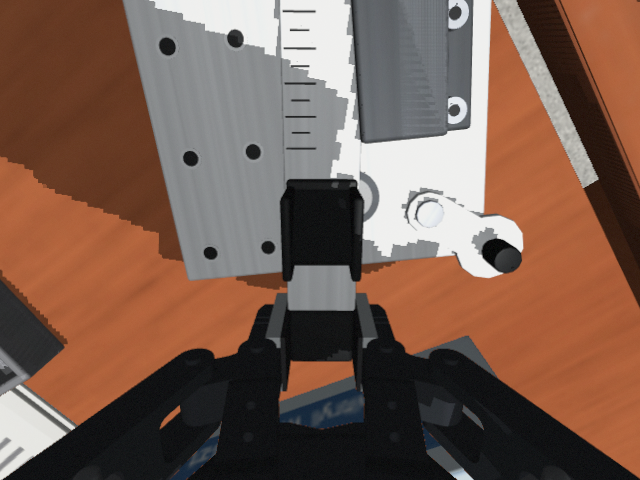

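The rail is about 6° short of the stop. The port is just to its right at (365,195), and the cover is clear.

>>> step_arm([
  [0.0003, 0.0121, 0, 0, 0, -0.233],
  [0.0003, 0.0121, 0, 0, 0, -0.233],
  [0.0002, 0.0087, 0, 0, 0, -0.167],
  [0, 0, 0, 0, 0, 0],
])

```text
time: 18.4
ee_pos: [564.2, -323.5, 52.6]
ee_rot: [[-0.264, 0.965, -0.0], [0.965, 0.264, -0.002], [-0.001, -0.001, -1.0]]
ft_force: [-0.5, -0.2, 6.3]
grip_width: 0.287
gripper_force: 63.5
```

Run:
```python
from h import *
plan(464.3,-319,51,16.3,1); s=robot.sense();print(s["moment"],s["ft_force"])
p=np.array(s["ee_pos"])[:2]-[519.5,-155]; print(np.hypot(*p),np.degrees(np.arctan2(p[1],p[0])))
```

```text
pos [ 564.2 -323.5   52.6] yang 15.3 tilt [-0.0005 -0.0016] total [ 0.0615 -0.1904  0.0033] per row [ 0.0615 -0.1904  0.0033] turn units -0.116 per row -0.1164 F [-0.5 -0.2  6.3] t 18.4 w 0.287392102019047
[-0.11200593  0.23408313  0.05444703] [-0.47845121 -0.21720106  6.28575008]
174.36794103224597 -75.13279361305351
```

>>> step_arm([
  [0, 0.003, 0, 0, 0, -0.058],
  [0, 0.003, 0, 0, 0, -0.058],
  [0, 0, 0, 0, 0, 0],
])

```text
time: 18.77
ee_pos: [566.6, -323.0, 52.6]
ee_rot: [[-0.28, 0.96, -0.001], [0.96, 0.28, -0.002], [-0.001, -0.002, -1.0]]
ft_force: [-2.0, -1.9, 6.8]
grip_width: 0.287
gripper_force: 63.6
```

>>> step_arm([
  [0, 0.003, 0, 0, 0, -0.058],
  [0, 0, 0, 0, 0, 0],
])

```text
time: 19.02
ee_pos: [568.1, -322.6, 52.6]
ee_rot: [[-0.288, 0.958, -0.001], [0.958, 0.288, -0.002], [-0.001, -0.002, -1.0]]
ft_force: [-2.2, -0.4, 7.2]
grip_width: 0.288
gripper_force: 63.5
```

>>> step_arm([
  [0, 0.003, 0, 0, 0, -0.05],
  [0, 0, 0, 0, 0, 0],
])

```text
time: 19.27
ee_pos: [569.4, -322.2, 52.6]
ee_rot: [[-0.295, 0.955, -0.001], [0.955, 0.295, -0.002], [-0.001, -0.002, -1.0]]
ft_force: [-1.8, -1.5, 6.7]
grip_width: 0.289
gripper_force: 63.6
```

>>> step_arm([
  [0, 0.003, 0, 0, 0, 0],
  [0, 0, 0, 0, 0, 0],
])

```text
time: 19.52
ee_pos: [570.1, -322.1, 52.6]
ee_rot: [[-0.295, 0.955, -0.003], [0.955, 0.295, -0.002], [-0.001, -0.003, -1.0]]
ft_force: [-4.4, -0.5, 8.2]
grip_width: 0.291
gripper_force: 63.9
```

Run:
```python
from h import *
import pickle
c=cam("wrist"); pickle.dump(c,open("w8.pkl","wb")); save(c,"w8")
s=robot.sense();print(s["ee_pos"],s["ft_force"],s["moment"])
```

```text
[ 570.10844082 -322.09172612   52.59785166] [-3.9899927  -2.20372088  9.37664848] [-0.17382251  0.93981066  0.12918503]
```

View pics/w8.png

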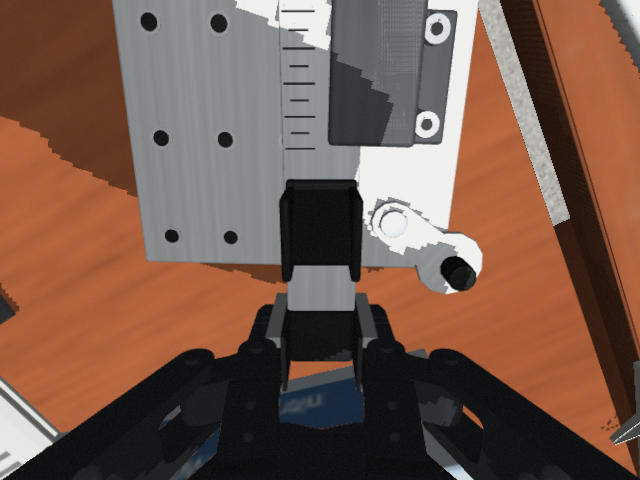

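The rail is now under the lip, with the port hidden below the mirror. Contact is beginning, so I press a little further to confirm.

>>> step_arm([
  [0, 0.003, 0, 0, 0, 0],
  [0, 0, 0, 0, 0, 0],
])

```text
time: 19.82
ee_pos: [570.3, -322.0, 52.5]
ee_rot: [[-0.295, 0.955, -0.005], [0.955, 0.295, -0.003], [-0.001, -0.006, -1.0]]
ft_force: [-7.8, -2.3, 11.4]
grip_width: 0.293
gripper_force: 64.3
```

>>> step_arm([
  [0, 0.003, 0, 0, 0, 0],
  [0, 0, 0, 0, 0, 0],
])

```text
time: 20.08
ee_pos: [570.4, -322.0, 52.5]
ee_rot: [[-0.295, 0.955, -0.008], [0.955, 0.295, -0.003], [-0.0, -0.009, -1.0]]
ft_force: [-11.4, -1.9, 14.7]
grip_width: 0.285
gripper_force: 64.7
```

Run:
```python
from h import *
import pickle
s=robot.sense();print(s["ee_pos"],s["ft_force"],s["moment"])
c=pickle.load(open("w8.pkl","rb"))
a=onz(c,[(148,262),(122,50)],30); d=a[1]-a[0]; print("plate left edge yaw",np.degrees(np.arctan2(d[1],d[0]))-90)
b=onz(c,[(149,22),(161,138),(172,236)],30); d=b[0]-b[2];print("holes",np.degrees(np.arctan2(d[1],d[0]))-90)
b=onz(c,[(219,23),(225,139),(231,237)],30); d=b[0]-b[2];print("holes",np.degrees(np.arctan2(d[1],d[0]))-90)
```

```text
[ 570.42227859 -321.99083025   52.50033842] [-11.3997648   -1.86263633  14.67471368] [-0.18742265  2.46823425  0.31142545]
plate left edge yaw 15.3057288090625
holes 15.828339444318246
holes 15.874456651346833
```

```bash
cat > ang.py <<'E'
from h import *
import pickle
c=cam("wrist"); P=dep(c); Z=P[:,:,2]; im=c["image"]
def fl(pts,z,n):
    w=onz(c,pts,z)[:,:2].astype(np.float32)
    vx,vy,x,y=cv2.fitLine(w,cv2.DIST_HUBER,0,.01,.01).ravel(); a=(np.degrees(np.arctan2(vy,vx))-90+90)%180-90
    r=np.abs((w-[x,y])@[-vy,vx]); print(n,"yaw",round(float(a),2),"at",x,y,"n",len(w),"res",r.mean().round(2)); return a,np.array([x,y])
R,L,B=[],[],[]
for r in range(5,165,2):
    k=np.where((Z[r,240:320]>45))[0]
    if len(k): R.append((240+k[0]-.5,r))
for r in range(5,135,2):
    k=np.where(Z[r,300:400]>58.5)[0]
    if len(k): L.append((300+k[0]-.5,r))
for r in range(5,255,2):
    k=np.where(Z[r,60:280]>20)[0]
    if len(k): B.append((60+k[0]-.5,r))
a,p=fl(R,52,"rail left edge"); b,q=fl(L,61,"lip edge"); d,o=fl(B,30,"plate edge")
th=np.radians(16.2); ex=np.array([np.cos(th),np.sin(th)]); print("rail left->lip edge x",(q-p)@ex,"rail left from plate edge",(p-o)@ex)
s=robot.sense(); print(s["ee_pos"],s["ft_force"],s["time"])
E
python3 ang.py
```

```text
rail left edge yaw 17.3 at 529.07477 -234.28416 n 80 res 0.91
lip edge yaw 16.04 at 544.11383 -230.86537 n 65 res 0.53
plate edge yaw 15.73 at 475.19226 -271.62674 n 125 res 4.21
rail left->lip edge x 15.39572952080854 rail left from plate edge 62.1612778739257
[ 570.37847968 -322.04582755   52.48759766] [-11.7587357   -1.66404592  14.94805547] 20.125
```

The rail is against the stop but about 1.2° past flush, using the fork's play, so I ease it back while keeping light contact.

>>> step_arm([
  [0, -0.004, 0, 0, 0, 0.07],
  [0, -0.0045, 0, 0, 0, 0.08],
  [0, 0, 0, 0, 0, 0],
])

```text
time: 20.5
ee_pos: [568.8, -322.3, 52.6]
ee_rot: [[-0.275, 0.962, -0.003], [0.962, 0.275, -0.002], [-0.001, -0.003, -1.0]]
ft_force: [-4.4, -1.0, 8.8]
grip_width: 0.29
gripper_force: 63.8
```

```bash
python3 ang.py
```

```text
rail left edge yaw 15.9 at 529.6619 -234.83427 n 80 res 1.41
lip edge yaw 15.57 at 545.14075 -234.484 n 65 res 0.51
plate edge yaw 15.54 at 474.48715 -268.87094 n 125 res 2.79
rail left->lip edge x 14.961939093851337 rail left from plate edge 62.47991458001006
[ 568.77145167 -322.23554194   52.56068837] [-5.23023209 -1.07485123  9.86107638] 20.55
```

Flush now. I release and lift away.

>>> step_arm([
  [0, 0, 0, 0, 0, 0],
  [0, 0, 0, 0, 0, 0],
  [0, 0, -0.02, 0, 0, 0],
  [0, 0, -0.06, 0, 0, 0],
  [0, 0, -0.06, 0, 0, 0],
  [-0.03, 0, -0.04, 0, 0, 0],
  [-0.03, 0, -0.02, 0, 0, 0],
  [0, 0, 0, 0, 0, 0],
], gripper=36)

```text
time: 21.55
ee_pos: [579.6, -351.0, 153.1]
ee_rot: [[-0.274, 0.962, 0.002], [0.962, 0.274, -0.002], [-0.002, 0.002, -1.0]]
ft_force: [0.1, 0.3, -0.3]
grip_width: 0.42
gripper_force: 0.0
```

Run:
```python
from h import *
import pickle
c=cam("wrist"); pickle.dump(c,open("w9.pkl","wb")); save(c,"w9"); plan(0,0,0,0,1)
```

```text
pos [ 579.1 -349.6  152.1] yang 15.99 tilt [ 0.0004 -0.0001] total [ 0.9912 -0.921   0.3036] per row [ 0.9912 -0.921   0.3036] turn units 1.86 per row 1.8605 F [-0.1  0.9 -0.5] t 21.6 w 0.42364129987192944
```

View pics/w9.png

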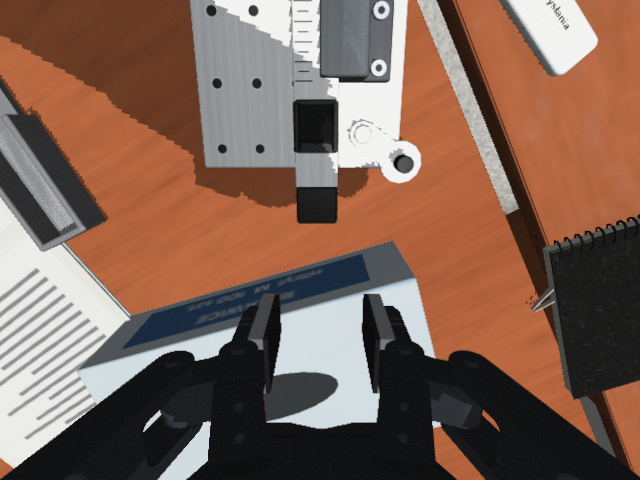

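The rail lies along the plate under the lip, with the mirror at (316,125) over the port, the grip end at (317,205) and the cover open at (400,160). I'll do one numeric check.

Run:
```python
from h import *
import pickle
c=pickle.load(open("w9.pkl","rb"));P=dep(c);Z=P[:,:,2]
def fl(pts,z,n):
    w=onz(c,pts,z)[:,:2].astype(np.float32); vx,vy,x,y=cv2.fitLine(w,cv2.DIST_HUBER,0,.01,.01).ravel()
    print(n,round(float((np.degrees(np.arctan2(vy,vx)))%180-90),2),x,y,len(w))
R=[];L=[];B=[]
for r in list(range(3,95))+list(range(190,220)):
    k=np.where(Z[r,270:330]>45)[0]
    if len(k): R.append((270+k[0]-.5,r))
for r in range(3,70):
    k=np.where(Z[r,305:390]>58)[0]
    if len(k): L.append((305+k[0]-.5,r))
for r in range(3,163):
    k=np.where(Z[r,150:290]>24)[0]
    if len(k): B.append((150+k[0]-.5,r))
fl(R,52,"rail");fl(L,61,"lip");fl(B,30,"plate")
e=onz(c,[(297.5,221),(338,221)],52).mean(0); th=np.radians(16); M=np.array([[np.cos(th),np.sin(th)],[-np.sin(th),np.cos(th)]])
post=np.array([519.5,-155]); print("grip end rel post (expect 0,-185):",M@(e[:2]-post))
```

```text
rail 16.09 534.37976 -251.25862 122
lip 15.85 544.2449 -231.01836 67
plate 16.04 473.97626 -266.51416 160
grip end rel post (expect 0,-185): [   1.39533951 -185.50696393]
```

The rail is flush (16.1° against the plate's 16.0°) and the fork is home, so I hand in the job.

```bash
python3 -c "
from h import *
print(robot.close_job())"
```

```text
the job is handed in; nothing more can be done
None
```

The job is handed in at about 22 s of the 54 s allowed, with no verdict returned: cover turned to its end stop, rail hooked on the post, swung flush to the stop (yaw within about 0.1° of the plate) and released, and nothing else touched as far as the pictures show.

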